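# Re-set a focus bench carriage from the backlash-free side

### The job

The lens carriage on the focus bench has been run too far and is driving in the spring plunger. Using its loose-fitting knob, draw the carriage back until its nose stands at least 25 mm clear of the plunger, then bring it forward again in one direction until the nose just bears on the plunger and stop there, without starting to push the plunger in (never drive it in again: an overrun cannot be corrected by backing off). Let go with the knob's play still taken up forward and the nose resting against the plunger, and leave the other things where they are.

Things in the scene. Friction and masses are not known exactly. Their poses are not given: they have to be found in the camera images.
- bench: Fixed aluminium focus bench, plate 370 x 90 x 15 mm. Origin: on the table, under the knob's axis when the carriage is at bench x = 150 mm and joint knob is 0. +x is the slide direction, forward (from knob to plunger); z up. The plate reaches from x = -100 to +270 mm; a grey plunger housing, 70 mm high (76 with its dial), stands at x = 215 to 265 mm, a 42 mm high stop block at the rear end.
- carriage: Dark steel carriage, slides along bench x only. Origin: 150 mm ahead of the knob's neutral axis, 55 mm above the table; at bench x = 100 mm at the rear stop, starts at 156 to 160. Its nose is a contact screw, a 12 mm steel pin pointing forward; the tip is set out differently each day, up to 3 mm ahead of or behind the origin. The guide resists with about 10 N and holds it where left. Lens ring 103 mm high.
- knob (a joint): Play of the knob on the carriage, m: the knob's foot slides freely (about 0.8 N) between two lugs from -0.004 (bearing backward, pulling the carriage) to +0.004 (bearing forward, pushing it). Backlash is thus 8 mm: the carriage follows only once the play is taken up.
- knob_grip (a point): Point on the axis of the upright round black knob, 92 mm above the table: the middle of its grip, a plain cylinder 20 mm in diameter from 64 to 117 mm above the table. It moves along the bench's x axis with the carriage and its own play, and does not turn. Nothing else above 58 mm within 65 mm of its axis.
- plunger: Spring plunger with a round brass head, 20 mm across. Origin: centre of the face the nose meets; bench x = 150 mm when fully out (at rest), more when driven in. Preloaded: stays put until pressed with about 7 N, then yields with only 0.1 N more per mm. So a push on the carriage rises from about 10 N (guide alone) to 17 N between touching the plunger and starting to drive it in.
- case_a: Bystander: round ribbed grey lens case, 90 mm across, 34 mm high, beside the bench; origin under its centre.
- case_b: Bystander: a second such case, lying on the first.
- spare_mount: Bystander: bare aluminium lens ring, 52 mm across, 12 mm high, lying beside the bench.
- driver: Bystander: screwdriver, 150 mm long, lying beside the bench.
- drops: Bystander: white dropper bottle, 30 mm across, 65 mm high, beside the bench.
- test_rod: Bystander: steel focusing rod on a 32 mm foot, 85 mm high, beside the bench.

How it is judged:
By the outcome, as a careful person would: the job done as asked, in the order asked, and still so for the second after the job is handed in, with the robot touching nothing.
It also fails if it takes over 70 s, if anything falls off the work surface, if the arm or the gripper's body presses on something with over 40 N, if the wrist force passes 120 N, or if a joint passes its speed limit or range.

### The arm

A 6-joint arm with a two-finger parallel gripper is mounted at the origin on the work surface. World frame = base frame: x ahead of the robot, y to its left, z up, the work surface at z = 0. Lengths are in mm, angles in rad, forces in N, time in s.
With the tool pointing down it reaches from about 275 to 750 mm from the base axis. Payload 10.2 kg.
Tool frame: the origin (TCP) lies midway between the tips of the shut fingers; the grasp point (between the pads) lies 19 mm behind it (ctrl.tcp_to_grasp is the z of the grasp point in the tool frame, in mm); z points along the fingers, y is the direction in which the jaws open and shut (so a half turn about z gives the same grasp; the last joint's range is limited). The gripper opens to 85 mm and grips with 20 to 120 N. Pads are 22 mm wide; open, the fingers measure 114 mm over their backs; the gripper's body (76 mm by 85 mm) begins 54 mm behind the grasp point. The pads swing forward as they close: fully open they stand 13 mm farther back than shut.
Start: joints at [-1.57, 0.313, 1.498, -0, 1.331, -0.223], TCP at [116.503, -511.916, 231.294] pointing down, gripper open.
Joint ranges: [-2.94, 2.94], [-0.97, 2.17], [0.19, 2.56], [-1.23, 4.37], [0.02, 3.11], [-2.88, 2.88]. Speed limits (rad/s): [2.39, 2.39, 3.01, 3.14, 3.14, 3.14].

### API

Orientations are given as a unit quaternion [w, x, y, z].
In Python, from rig import sensors, capture, order, ctrl gives the robot as it stands. The module is installed in compiled form; this text tells all that it offers.
- The arm moves only by the tool play_rows, never from a script. Its argument "deltas" is a list of rows, each a list of 7 numbers: the shift along the world's x, y, z in units of 40 mm (1.0 is 40 mm), then the turn, a rotation vector about the world's x, y, z in units of 6 degrees (1.0 is 6 degrees), then the opening, from -1 (shut) to 1 (fully open). A call has 1 to 8 rows; each row shifts and turns the commanded pose from where the row before left it; what a row does not reach is not made up. A row lasts 1/12 s, in which the tool goes at most 41.7 mm and 7.16 degrees, less where a joint would pass 70% of its speed; a pose out of reach is approached as far as the arm can. A call is refused whole if a number of a shift passes 1 or a number of a turn 1, either way. A call with a gripper value outside its range is refused whole. The fingers move at their own pace and stop on an object; "squeeze" is the grip in N (left out, the last holds). Time passes only in rows, so rows that do not move let the fingers close. It gives the time, the measured TCP pose, the force and the opening at its end, in the units of the state.
- sensors.sense(): the state, without advancing time (a new reading comes with each control period).
- capture(name): name is "scene" or "side" or "wrist"; returns a dict with "pixels" (420x560x3 uint8, red, green, blue), "z_map" (420x560 float32, mm along the optical axis (not along the pixel's ray), 0 where there is no reading), "fx", "fy", "cx", "cy" (pixels), "eye" and "rotation" of the camera in the world; the wrist camera has in their place "tool_from_camera" (4x4, takes a point from camera to tool coordinates, whose origin is the TCP and whose axes are the flange's). Camera axes: x right, y down, z forward; pixel columns grow to the right and rows downward; lengths in mm; the calibration is good to about 2 mm. A picture is of the moment at which its call begins: read the wrist's pose just before it.
- order.finish_job(): hands the job in, once; it reports no verdict.
The state is a dict: "time_s": time; "joints": joint angles; "dq": joint speeds; "tau": joint torques, N m; "eef_pos": TCP position; "ee_rot": TCP orientation; "force": force on the tool from outside, world axes, zero at the start; "wrist_torque": the same for the moment, N m; "grip_width": opening from 0.0 (shut) to 1.0 (fully open).
Only numpy, scipy, OpenCV 4.12 (cv2) and the standard library are available. Lean on these libraries where they do the work, as an engineer would, in place of code of your own. Each camera call takes 0.05 s, during which the arm holds its last target. There are 200 camera calls.

## Working session

There is one attempt and no reset: what is moved stays moved. The work goes in short steps, Python scripts to look and compute and a tool call to move; the robot and the scene stay as the last step left them, time stands still between calls to the robot, and variables do not carry over. Pictures are saved under pics/ and viewed, about 8 in all and at most 12, crops included, and the job is handed in when it is done.

Besides the shell and the picture viewer there is one more tool, called in YAML: its name, and indented under it one key for each argument. play_rows: Moves the arm, as the interface text tells. Its arguments: {"type":"object","properties":{"deltas":{"type":"array","items":{"type":"array","items":{"type":"number"}}},"squeeze":{"type":"number"}},"required":["deltas"]}

```bash
mkdir -p pics
cat > h.py <<'E'
from rig import sensors, capture, order, ctrl
import numpy as np, cv2
from scipy.spatial.transform import Rotation as R
def cam(n):
    s=sensors.sense(); c=capture(n)
    if n=="wrist":
        T=np.eye(4); q=s["ee_rot"]; T[:3,:3]=R.from_quat([q[1],q[2],q[3],q[0]]).as_matrix(); T[:3,3]=s["eef_pos"]
        T=T@np.array(c["tool_from_camera"]); c["eye"]=T[:3,3]; c["rotation"]=T[:3,:3]
    c["eye"]=np.array(c["eye"]); c["rotation"]=np.array(c["rotation"])
    return c
def pts(c):
    z=c["z_map"]; v,u=np.mgrid[:z.shape[0],:z.shape[1]]
    p=np.stack([(u-c["cx"])/c["fx"]*z,(v-c["cy"])/c["fy"]*z,z],-1)
    return p@c["rotation"].T+c["eye"]
def plane(c,u,v,h):
    d=c["rotation"]@np.array([(u-c["cx"])/c["fx"],(v-c["cy"])/c["fy"],1]); return c["eye"]+d*(h-c["eye"][2])/d[2]
def save(c,f): cv2.imwrite("pics/"+f,c["pixels"][:,:,::-1])
E
python3 - <<'E'
from h import *
print(sensors.sense(),ctrl.tcp_to_grasp)
for n in("scene","side"):
    c=cam(n); save(c,n+"0.png"); print(n,c["eye"],c["rotation"].tolist(),c["fx"]); np.savez("pics/"+n+"0.npz",**c)
E
```

```text
{'time_s': 0.0, 'joints': array([-1.57042723e+00,  3.13430668e-01,  1.49844993e+00,  1.23850387e-05,
        1.33099728e+00, -2.23404451e-01]), 'dq': array([-5.60835842e-05, -8.25596151e-04,  2.44458232e-04,  1.71089952e-04,
        9.61734800e-04,  8.26937013e-04]), 'tau': array([-1.37128634e-03, -4.12269902e+01, -2.59744906e+01, -2.67745327e-04,
        4.13768328e-03,  2.03623166e-06]), 'eef_pos': array([ 116.4919243 , -511.64500951,  230.7401318 ]), 'ee_rot': array([-6.37952558e-04,  9.93747162e-01,  1.11651985e-01,  7.74913502e-05]), 'force': array([-0.04134123,  0.63669417, -0.8287687 ]), 'wrist_torque': array([-0.07793503, -0.0254149 ,  0.01331393]), 'grip_width': 1.002856254478221} -18.700000000000003
scene [1104.16291313 -236.8307352   836.16792184] [-0.28392252076755287, 0.813447756110575, 0.48227133294799224, -0.1584459267265524] 544.6091423795168
side [ 406.32711011 -510.13958784  441.45237751] [-0.4901371582732161, 0.8569256649651319, -0.13868033468911722, 0.07881456448168195] 420.904378348091
```

View pics/scene0.png

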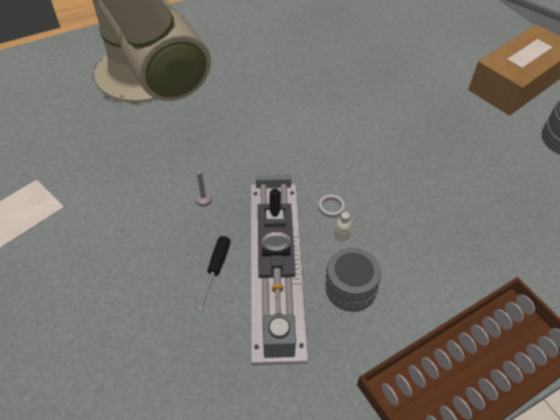

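View pics/side0.png

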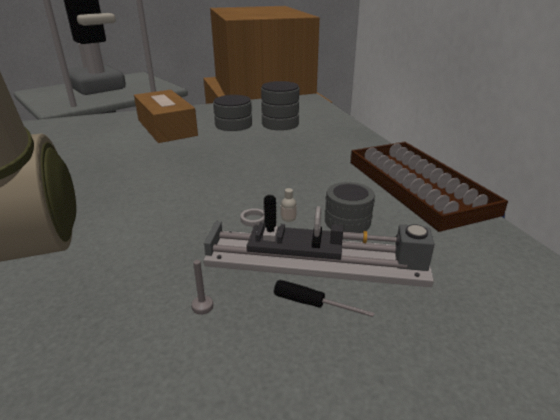

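The scene view shows the bench running from the rear stop at (273,183) to the housing at (280,335). The knob is at (275,200) and the brass head at (277,288). In the side view the knob is at (270,212) and the brass head at (365,237).

```bash
sed -i 's|^    c\["eye"\]=np.array(c\["eye"\]); .*|    c["eye"]=np.array(c["eye"]); r=np.array(c["rotation"])\n    c["rotation"]=r if r.shape==(3,3) else R.from_quat([r[1],r[2],r[3],r[0]]).as_matrix()|' h.py
python3 - <<'E'
from h import *
for n in("scene","side"):
    c=dict(np.load("pics/"+n+"0.npz")); r=c["rotation"]
    if r.shape!=(3,3): c["rotation"]=R.from_quat([r[1],r[2],r[3],r[0]]).as_matrix()
    P=pts(c); z=P[...,2]
    roi=np.zeros(z.shape,bool)
    if n=="scene": roi[165:370,240:312]=1; kr=(slice(180,222),slice(264,288))
    else: roi[205:290,195:440]=1; kr=(slice(190,236),slice(258,282))
    m=roi&(abs(z-15)<5)&(c["z_map"]>0)
    q=P[m][:,:2].astype(np.float32); r=cv2.minAreaRect(q); print(n,"plate",r,cv2.boxPoints(r).round(1).tolist(),np.median(z[m]))
    k=np.zeros_like(roi);k[kr]=1; dark=c["pixels"].max(-1)<50
    k&=dark&(z>68)&(z<125); print("knob",k.sum(),P[k].mean(0),P[k].min(0),P[k].max(0))
    h=cv2.cvtColor(c["pixels"],cv2.COLOR_RGB2HSV); b=roi&(h[...,1]>120)&(h[...,0]<30)&(h[...,2]>90); print("brass",b.sum(),P[b].mean(0))
    f=P[roi&(z>50)]; 
    hs=P[roi&(abs(z-70)<4)]; print(len(hs),hs.mean(0))
E
```

```text
scene plate ((644.6715087890625, 18.549697875976562), (89.81311798095703, 370.4234619140625), 63.0850715637207) [[459.20001220703125, 62.29999923706055], [789.5, -105.30000305175781], [830.0999755859375, -25.200000762939453], [499.79998779296875, 142.39999389648438]] 14.129353250565941
knob 213 [579.04879667  50.92958812  97.94570431] [567.35514285  43.7782795   68.15604549] [585.17254385  61.08889477 118.71277025]
brass 38 [722.55339891 -22.55815743  81.93827126]
868 [748.95879752 -35.20824156  69.3322054 ]
side plate ((685.88134765625, 42.29515075683594), (252.88006591796875, 453.5831604003906), 74.45816802978516) [[433.5, -18.799999237060547], [870.5, -140.3000030517578], [938.2999877929688, 103.30000305175781], [501.29998779296875, 224.89999389648438]] 16.612979271080604
knob 352 [568.74336281  47.24149541  96.63266917] [560.16418872  42.18421761  68.02443143] [578.82946532  59.290034   119.87450411]
brass 30 [706.814395   -20.58771655  63.42765007]
633 [716.09176169 -35.3700836   70.6854758 ]
```

play_rows:
  deltas:
    - [0.6, 0.74, 0, 0, 0, 0.44, 1]
    - [0.6, 0.74, 0, 0, 0, 0.44, 1]
    - [0.6, 0.74, 0, 0, 0, 0.44, 1]
    - [0.6, 0.74, 0, 0, 0, 0.44, 1]
    - [0.6, 0.74, 0, 0, 0, 0.44, 1]
    - [0.6, 0.74, 0, 0, 0, 0.44, 1]
    - [0.6, 0.74, 0, 0, 0, 0.44, 1]
    - [0.6, 0.74, 0, 0, 0, 0.44, 1]

```text
time_s: 0.77
eef_pos: [309.2, -273.4, 231.2]
ee_rot: [-0.0, 0.956, 0.293, -0.0]
force: [0.2, -0.5, 0.3]
grip_width: 1.004
```

play_rows:
  deltas:
    - [0.6, 0.74, 0, 0, 0, 0.44, 1]
    - [0.6, 0.74, 0, 0, 0, 0.44, 1]
    - [0.6, 0.74, 0, 0, 0, 0.44, 1]
    - [0.6, 0.74, 0, 0, 0, 0.44, 1]
    - [0.6, 0.74, 0, 0, 0, 0.44, 1]
    - [0.6, 0.74, 0, 0, 0, 0.44, 1]
    - [0.6, 0.74, 0, 0, 0, 0.44, 1]
    - [0, 0, 0, 0, 0, 0, 1]

```text
time_s: 1.43
eef_pos: [478.7, -63.5, 230.9]
ee_rot: [-0.001, 0.895, 0.445, 0.0]
force: [0.3, 0.3, 0.2]
grip_width: 1.003
```

Run:
```python
from h import *
s=sensors.sense();print(s["eef_pos"],s["ee_rot"],s["force"],s["joints"])
c=cam("wrist"); save(c,"w1.png"); print(c["eye"],c["rotation"],c["fx"]); np.savez("pics/w1.npz",**c)
```

```text
[478.74361249 -63.46016847 230.85596941] [-5.92558423e-04  8.95482768e-01  4.45095542e-01  4.69096747e-04] [0.33595994 0.28154049 0.17237406] [-3.75810868e-01  2.20331314e-01  1.61998516e+00  1.54609192e-03
  1.30152843e+00  2.72011783e-01]
[519.37277979 -10.24074938 372.26058308] [[ 7.97808723e-01 -5.81942602e-01 -1.57619954e-01]
 [-6.02910332e-01 -7.69797359e-01 -2.09549893e-01]
 [ 6.10585797e-04  2.62211431e-01 -9.65010255e-01]] 334.81701145276753
```

View pics/w1.png

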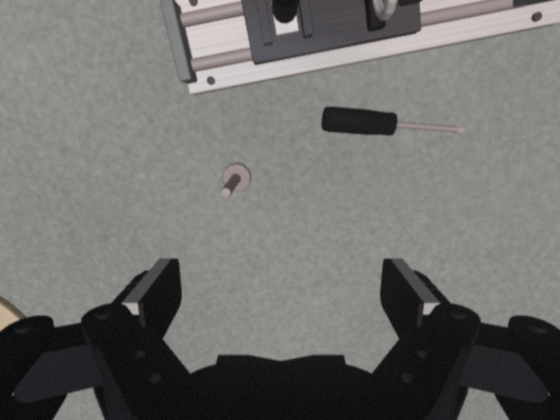

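The knob is at the top edge of the picture, near (285,8), and the driver and test rod lie clear below it. I'll go closer and take one full look.

play_rows:
  deltas:
    - [0.6, 0.76, 0, 0, 0, 0.85, 1]
    - [0.6, 0.76, 0, 0, 0, 0.85, 1]
    - [0, 0, 0, 0, 0, 0, 1]
    - [0, 0, 0, 0, 0, 0, 1]

```text
time_s: 1.82
eef_pos: [524.5, -6.8, 230.7]
ee_rot: [-0.0, 0.854, 0.52, -0.001]
force: [-0.1, 0.7, 0.2]
grip_width: 1.002
```

Run:
```python
from h import *
s=sensors.sense();print(s["eef_pos"],s["ee_rot"],s["force"])
c=cam("wrist"); save(c,"w2.png"); np.savez("pics/w2.npz",**c)
P=pts(c);z=P[...,2]
k=(c["pixels"].max(-1)<60)&(abs(z-117)<4); k[200:]=0
print(k.sum(),P[k].mean(0),P[k].min(0),P[k].max(0))
# plate
m=(abs(z-15)<4); m[260:]=0; q=P[m][:,:2].astype(np.float32); r=cv2.minAreaRect(q); print(r)
```

```text
[524.47045558  -6.82082623 230.71418486] [-3.35020129e-04  8.54100557e-01  5.20107544e-01 -5.18417436e-04] [-0.0539632   0.68138299  0.1747714 ]
516 [572.82958136  55.11544294 115.35536529] [563.31528068  46.26558885 113.0497235 ] [582.77427938  63.90850241 117.62177535]
((632.4276123046875, -2.8805084228515625), (243.8127899169922, 369.1243896484375), 63.50821304321289)
```

View pics/w2.png

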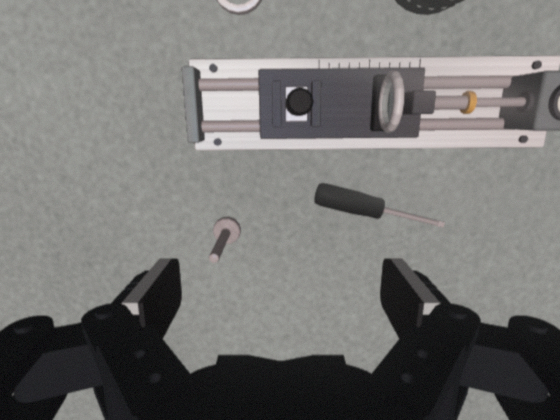

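The picture shows the knob top at (300,101), the nose block at (425,101) and the brass head at (470,101). The bench is square to the image. Next I'll move over the knob and go down.

play_rows:
  deltas:
    - [0.6, 0.77, 0, 0, 0, 0, 1]
    - [0.6, 0.78, 0, 0, 0, 0, 1]
    - [0, 0, -0.8, 0, 0, 0, 1]
    - [0, 0, -0.8, 0, 0, 0, 1]
    - [0, 0, -0.4, 0, 0, 0, 1]
    - [0, 0, 0, 0, 0, 0, 1]
    - [0, 0, 0, 0, 0, 0, 1]

```text
time_s: 2.45
eef_pos: [572.2, 53.5, 151.6]
ee_rot: [-0.0, 0.855, 0.519, -0.0]
force: [-0.3, 0.2, 0.4]
grip_width: 0.998
```

Run:
```python
from h import *
s=sensors.sense();print(s["eef_pos"],s["ee_rot"],s["force"])
c=cam("side"); save(c,"s2.png"); c=cam("wrist"); 
P=pts(c);z=P[...,2]
print(np.hstack([c["pixels"],cam("side")["pixels"]]).shape)
```

```text
[572.18375119  53.54729279 151.6173962 ] [-1.55731634e-04  8.54949894e-01  5.18710459e-01 -3.38674732e-04] [-0.32525     0.21549787  0.44319397]
(420, 1120, 3)
```

View pics/s2.png

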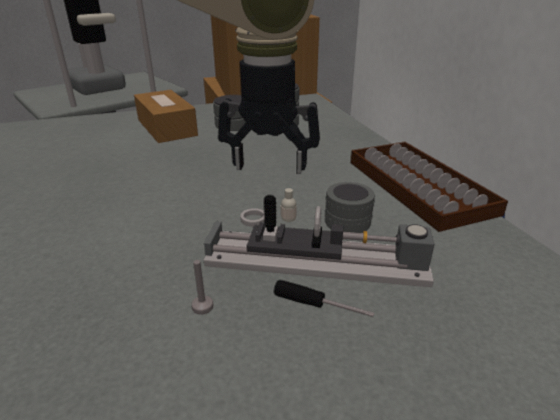

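The gripper is centred over the knob, with the knob top at (270,197) and the open fingers straddling it. Next I'll descend and grip.

play_rows:
  deltas:
    - [0, 0.04, -0.8, 0, 0, 0, 1]
    - [0, 0, -0.8, 0, 0, 0, 1]
    - [0, 0, -0.36, 0, 0, 0, 1]
    - [0, 0, 0, 0, 0, 0, 1]
    - [0, 0, 0, 0, 0, 0, 1]
    - [0, 0, 0, 0, 0, 0, 0]

```text
time_s: 3.1
eef_pos: [573.7, 56.2, 75.0]
ee_rot: [0.001, 0.854, 0.52, 0.001]
force: [0.4, -1.5, -0.4]
grip_width: 0.884
```

play_rows:
  deltas:
    - [0, 0, 0, 0, 0, 0, -0.3]
    - [0, 0, 0, 0, 0, 0, -0.4]
    - [0, 0, 0, 0, 0, 0, -0.5]
    - [0, 0, 0, 0, 0, 0, -0.6]
    - [0, 0, 0, 0, 0, 0, -0.8]
    - [0, 0, 0, 0, 0, 0, -1]
    - [0, 0, 0, 0, 0, 0, -1]
    - [0, 0, 0, 0, 0, 0, -1]
  squeeze: 50

```text
time_s: 3.77
eef_pos: [572.8, 56.4, 73.4]
ee_rot: [0.0, 0.854, 0.52, 0.0]
force: [-1.4, 0.0, 6.0]
grip_width: 0.219
```

play_rows:
  deltas:
    - [-0.14, 0.071, 0, 0, 0, 0, -1]
    - [-0.14, 0.071, 0, 0, 0, 0, -1]
    - [-0.14, 0.071, 0, 0, 0, 0, -1]
    - [-0.14, 0.071, 0, 0, 0, 0, -1]

```text
time_s: 4.1
eef_pos: [551.5, 67.2, 73.5]
ee_rot: [0.002, 0.854, 0.52, 0.002]
force: [10.7, -4.5, -0.4]
grip_width: 0.22
```

play_rows:
  deltas:
    - [-0.14, 0.071, 0, 0, 0, 0, -1]
    - [-0.14, 0.071, 0, 0, 0, 0, -1]
    - [-0.14, 0.071, 0, 0, 0, 0, -1]
    - [0, 0, 0, 0, 0, 0, -1]
    - [0, 0, 0, 0, 0, 0, -1]

```text
time_s: 4.52
eef_pos: [533.7, 76.2, 73.4]
ee_rot: [0.001, 0.854, 0.52, 0.001]
force: [3.5, -1.9, 4.6]
grip_width: 0.218
```

Run:
```python
from h import *
s=sensors.sense();print(s["eef_pos"],s["ee_rot"],s["force"])
c=cam("scene"); c2=cam("side"); np.savez("pics/sc3.npz",**c); np.savez("pics/si3.npz",**c2)
a=cv2.resize(c["pixels"][160:370,220:340],None,fx=2.6,fy=2.6); b=cv2.resize(c2["pixels"][130:300,190:450],None,fx=1.8,fy=1.8)
o=np.zeros((560,800,3),np.uint8); o[:a.shape[0],:a.shape[1]]=a; o[:b.shape[0],320:320+b.shape[1]]=b
cv2.imwrite("pics/m3.png",o[...,::-1])
```

```text
[533.68628824  76.2157781   73.41503947] [8.53398277e-04 8.54319368e-01 5.19747114e-01 7.91721318e-04] [ 3.51232302 -1.93532422  4.61164402]
```

View pics/m3.png

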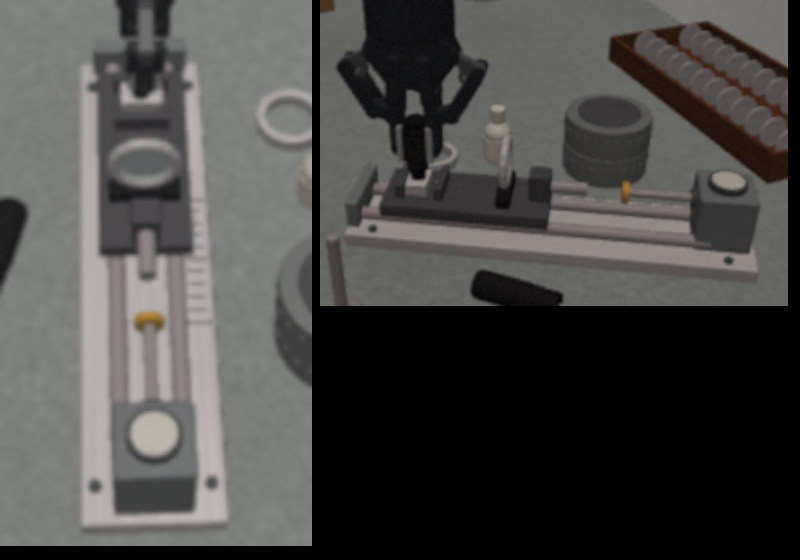

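The carriage followed the knob. In the side crop the nose tip at (587,189) stands clear of the brass face at (622,191). I'll measure that gap.

Run:
```python
from h import *
O=np.array([568.9,57.0]);d=np.array([.8917,-.4525])
def bx(p): return (p[:2]-O)@d, (p[:2]-O)@np.array([.4525,.8917])
s=dict(np.load("pics/si3.npz")); c=dict(np.load("pics/sc3.npz"))
print("side tip",bx(plane(s,338.5,235,55)),"brass face",bx(plane(s,358.5,236,55)))
print("scene tip",bx(plane(c,276.5,266.5,55)),"brass",bx(plane(c,277,280.6,58)),bx(plane(c,277,281,65)))
print("tcp",bx(sensors.sense()["eef_pos"]))
# intensity profile along the pin axis
g=s["pixels"]; print(g[233:238,330:366].mean(0).astype(int)[:, [0,2]].tolist())
```

```text
side tip (np.float64(116.39207668603926), np.float64(0.0914476965895813)) brass face (np.float64(148.75703328935418), np.float64(1.972504001265118))
scene tip (np.float64(118.13781479848504), np.float64(-0.578634149790237)) brass (np.float64(147.39936425546603), np.float64(-0.6176942987015922)) (np.float64(152.31732439761103), np.float64(-0.8124793800356401))
tcp (np.float64(-40.086421714374325), np.float64(1.1986555397263468))
[[94, 85], [94, 85], [95, 86], [96, 86], [97, 88], [98, 89], [100, 91], [101, 92], [102, 96], [100, 96], [98, 95], [96, 93], [94, 91], [92, 88], [91, 88], [89, 86], [87, 84], [85, 83], [86, 83], [85, 82], [86, 83], [86, 84], [85, 82], [84, 82], [83, 81], [87, 86], [87, 85], [84, 63], [126, 44], [151, 44], [156, 46], [142, 55], [119, 89], [108, 100], [107, 100], [107, 99]]
```

The gap reads 29 to 34 mm across the two views. It is over 25 mm in both. Now I'll go forward: about 8 mm of play, then about 32 mm.

play_rows:
  deltas:
    - [0.11, -0.056, 0, 0, 0, 0, -1]
    - [0.11, -0.056, 0, 0, 0, 0, -1]
    - [0.11, -0.056, 0, 0, 0, 0, -1]
    - [0.11, -0.056, 0, 0, 0, 0, -1]
    - [0.11, -0.056, 0, 0, 0, 0, -1]

```text
time_s: 5.03
eef_pos: [553.7, 66.1, 73.3]
ee_rot: [-0.002, 0.854, 0.52, -0.001]
force: [-10.7, 3.3, 15.0]
grip_width: 0.217
```

play_rows:
  deltas:
    - [0.06, -0.03, 0, 0, 0, 0, -1]
    - [0.03, -0.015, 0, 0, 0, 0, -1]
    - [0.03, -0.015, 0, 0, 0, 0, -1]

```text
time_s: 5.28
eef_pos: [558.5, 63.7, 73.3]
ee_rot: [-0.002, 0.854, 0.52, -0.001]
force: [-10.3, 3.3, 14.0]
grip_width: 0.221
```

```bash
cat > m.py <<'E'
from h import *
O=np.array([568.9,57.0]);d=np.array([.8917,-.4525])
s=sensors.sense(); print("tcp",(s["eef_pos"][:2]-O)@d,"push",-(s["force"][:2]@d))
c=cam("side"); np.savez("pics/last.npz",**c)
g=c["pixels"].astype(int); print(g[233:238,336:368].mean(0).astype(int)[:, [0,2]].tolist())
s=sensors.sense(); print("push",-(s["force"][:2]@d))
cv2.imwrite("pics/z.png",cv2.resize(c["pixels"][205:270,290:410],None,fx=6,fy=6,interpolation=cv2.INTER_CUBIC)[...,::-1])
E
python3 m.py
```

```text
tcp -12.310827709891308 push 10.664328165110158
[[100, 90], [99, 90], [102, 93], [102, 92], [103, 93], [103, 94], [104, 95], [106, 96], [105, 96], [106, 96], [108, 98], [109, 99], [109, 99], [110, 100], [103, 96], [91, 88], [84, 81], [85, 82], [84, 81], [87, 85], [87, 85], [84, 64], [126, 45], [151, 44], [156, 46], [142, 57], [119, 89], [108, 100], [107, 99], [107, 98], [108, 100], [109, 101]]
push 8.35516015148499
```

View pics/z.png

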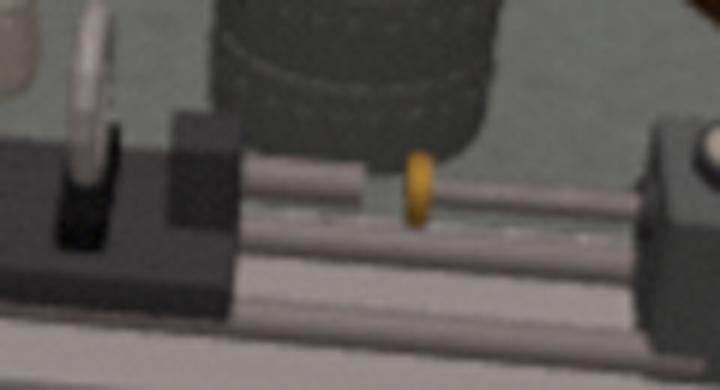

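The play is taken up, since the push is about 10.5 N. The nose tip at (362,185) is about 45 crop px (7 to 8 camera px) from the brass at (407,185), so roughly 11 to 12 mm remain.

play_rows:
  deltas:
    - [0.036, -0.018, 0, 0, 0, 0, -1]
    - [0.036, -0.018, 0, 0, 0, 0, -1]
    - [0.036, -0.018, 0, 0, 0, 0, -1]
    - [0.036, -0.018, 0, 0, 0, 0, -1]
    - [0.018, -0.009, 0, 0, 0, 0, -1]
    - [0.012, -0.006, 0, 0, 0, 0, -1]

```text
time_s: 5.83
eef_pos: [565.4, 60.2, 73.3]
ee_rot: [-0.001, 0.854, 0.52, -0.001]
force: [-10.2, 2.4, 13.5]
grip_width: 0.221
```

```bash
python3 m.py
```

```text
tcp -4.5276915963514694 push 10.224541731139125
[[100, 90], [101, 92], [101, 91], [102, 93], [103, 94], [103, 94], [104, 94], [106, 96], [106, 95], [107, 97], [108, 97], [110, 99], [110, 99], [110, 100], [111, 101], [110, 100], [110, 100], [111, 100], [111, 101], [101, 95], [90, 88], [84, 63], [126, 44], [150, 43], [155, 46], [142, 57], [120, 90], [108, 100], [107, 100], [106, 99], [107, 100], [109, 101]]
push 8.743182730208474
```

About 3 mm is left. I'll creep and watch the push.

play_rows:
  deltas:
    - [0.009, -0.0045, 0, 0, 0, 0, -1]
    - [0.009, -0.0045, 0, 0, 0, 0, -1]
    - [0.009, -0.0045, 0, 0, 0, 0, -1]
    - [0.007, -0.0035, 0, 0, 0, 0, -1]

```text
time_s: 6.22
eef_pos: [566.7, 59.5, 73.3]
ee_rot: [-0.001, 0.854, 0.52, -0.001]
force: [-10.2, 2.3, 13.2]
grip_width: 0.218
```

play_rows:
  deltas:
    - [0.007, -0.0035, 0, 0, 0, 0, -1]

```text
time_s: 6.3
eef_pos: [567.0, 59.4, 73.3]
ee_rot: [-0.001, 0.854, 0.52, -0.001]
force: [-10.1, 2.0, 14.0]
grip_width: 0.221
```

```bash
python3 m.py
```

```text
tcp -2.772831482803454 push 9.93403944764726
[[80, 73], [98, 90], [102, 92], [103, 93], [102, 93], [103, 93], [104, 95], [105, 95], [106, 95], [106, 96], [107, 97], [108, 98], [110, 99], [111, 101], [110, 100], [110, 100], [111, 100], [110, 100], [111, 100], [110, 100], [101, 95], [87, 67], [126, 45], [150, 43], [155, 45], [142, 57], [119, 88], [108, 100], [107, 99], [106, 98], [108, 99], [109, 101]]
push 10.087770792616885
```

play_rows:
  deltas:
    - [0.0045, -0.0023, 0, 0, 0, 0, -1]
    - [0.0045, -0.0023, 0, 0, 0, 0, -1]

```text
time_s: 6.52
eef_pos: [567.3, 59.2, 73.3]
ee_rot: [-0.001, 0.854, 0.52, -0.001]
force: [-10.0, 2.2, 13.9]
grip_width: 0.219
```

play_rows:
  deltas:
    - [0.0045, -0.0023, 0, 0, 0, 0, -1]
    - [0.0045, -0.0023, 0, 0, 0, 0, -1]

```text
time_s: 6.68
eef_pos: [567.7, 59.0, 73.3]
ee_rot: [-0.001, 0.854, 0.52, -0.001]
force: [-10.3, 1.6, 13.0]
grip_width: 0.215
```

play_rows:
  deltas:
    - [0.004, -0.002, 0, 0, 0, 0, -1]

```text
time_s: 6.77
eef_pos: [567.9, 58.9, 73.3]
ee_rot: [-0.001, 0.854, 0.52, -0.001]
force: [-9.6, 1.0, 14.2]
grip_width: 0.216
```

```bash
python3 m.py
```

```text
tcp -1.8011547339909593 push 8.997631075296509
[[49, 47], [88, 80], [101, 92], [102, 93], [103, 94], [103, 94], [104, 95], [105, 95], [106, 96], [107, 96], [108, 97], [109, 99], [109, 100], [111, 101], [111, 100], [110, 100], [110, 100], [111, 100], [110, 101], [112, 101], [109, 100], [94, 71], [125, 44], [150, 45], [155, 45], [143, 57], [118, 88], [108, 100], [107, 100], [106, 98], [108, 100], [109, 101]]
push 9.809793274763004
```

play_rows:
  deltas:
    - [0.004, -0.002, 0, 0, 0, 0, -1]

```text
time_s: 6.9
eef_pos: [568.0, 58.9, 73.3]
ee_rot: [-0.001, 0.854, 0.52, -0.001]
force: [-10.2, 2.3, 13.9]
grip_width: 0.219
```

play_rows:
  deltas:
    - [0.004, -0.002, 0, 0, 0, 0, -1]

```text
time_s: 6.98
eef_pos: [568.2, 58.8, 73.3]
ee_rot: [-0.002, 0.854, 0.52, -0.001]
force: [-10.4, 2.4, 14.0]
grip_width: 0.217
```

play_rows:
  deltas:
    - [0.004, -0.002, 0, 0, 0, 0, -1]

```text
time_s: 7.07
eef_pos: [568.3, 58.7, 73.3]
ee_rot: [-0.001, 0.854, 0.52, -0.001]
force: [-9.9, 2.9, 13.0]
grip_width: 0.216
```

play_rows:
  deltas:
    - [0.004, -0.002, 0, 0, 0, 0, -1]

```text
time_s: 7.15
eef_pos: [568.5, 58.6, 73.3]
ee_rot: [-0.001, 0.854, 0.52, -0.001]
force: [-10.5, 2.7, 13.2]
grip_width: 0.22
```

play_rows:
  deltas:
    - [0.004, -0.002, 0, 0, 0, 0, -1]

```text
time_s: 7.23
eef_pos: [568.6, 58.6, 73.3]
ee_rot: [-0.002, 0.854, 0.52, -0.001]
force: [-11.1, 2.2, 14.3]
grip_width: 0.224
```

```bash
python3 m.py
```

```text
tcp -0.9266324342658437 push 10.92613387122091
[[37, 36], [74, 67], [97, 88], [102, 92], [103, 94], [104, 94], [105, 95], [105, 95], [106, 96], [108, 96], [107, 96], [108, 98], [110, 99], [110, 99], [110, 100], [110, 100], [110, 101], [112, 101], [111, 100], [112, 101], [110, 100], [99, 77], [129, 51], [150, 44], [155, 45], [142, 56], [119, 89], [108, 100], [108, 99], [106, 98], [108, 100], [110, 101]]
push 9.652332321416019
```

play_rows:
  deltas:
    - [0.004, -0.002, 0, 0, 0, 0, -1]

```text
time_s: 7.37
eef_pos: [568.8, 58.5, 73.3]
ee_rot: [-0.001, 0.854, 0.52, -0.001]
force: [-10.1, 2.7, 13.4]
grip_width: 0.219
```

play_rows:
  deltas:
    - [0.004, -0.002, 0, 0, 0, 0, -1]

```text
time_s: 7.45
eef_pos: [569.0, 58.4, 73.3]
ee_rot: [-0.001, 0.854, 0.52, -0.001]
force: [-9.9, 1.6, 13.7]
grip_width: 0.218
```

play_rows:
  deltas:
    - [0.004, -0.002, 0, 0, 0, 0, -1]

```text
time_s: 7.53
eef_pos: [569.1, 58.3, 73.3]
ee_rot: [-0.002, 0.854, 0.52, -0.001]
force: [-11.1, 3.4, 14.1]
grip_width: 0.221
```

play_rows:
  deltas:
    - [0.004, -0.002, 0, 0, 0, 0, -1]

```text
time_s: 7.62
eef_pos: [569.1, 58.3, 73.3]
ee_rot: [-0.002, 0.854, 0.52, -0.002]
force: [-11.0, 2.9, 15.5]
grip_width: 0.22
```

```bash
python3 m.py
```

```text
tcp -0.3708460644532974 push 11.127261613584043
[[36, 34], [55, 51], [91, 83], [103, 93], [103, 94], [103, 94], [105, 95], [106, 96], [107, 96], [106, 96], [108, 98], [109, 99], [110, 99], [111, 101], [110, 100], [110, 100], [110, 100], [111, 102], [110, 100], [111, 101], [111, 102], [106, 90], [131, 63], [150, 45], [155, 44], [142, 57], [118, 88], [108, 100], [107, 99], [106, 98], [108, 100], [110, 102]]
push 11.017511222421476
```

play_rows:
  deltas:
    - [0.004, -0.002, 0, 0, 0, 0, -1]

```text
time_s: 7.75
eef_pos: [569.1, 58.3, 73.3]
ee_rot: [-0.002, 0.854, 0.52, -0.002]
force: [-12.3, 4.4, 15.8]
grip_width: 0.223
```

play_rows:
  deltas:
    - [0.002, -0.001, 0, 0, 0, 0, -1]

```text
time_s: 7.83
eef_pos: [569.1, 58.3, 73.3]
ee_rot: [-0.002, 0.854, 0.52, -0.002]
force: [-12.7, 3.3, 14.7]
grip_width: 0.216
```

```bash
python3 m.py
```

```text
tcp -0.36780727228962984 push 12.769257499502523
[[34, 33], [55, 51], [89, 82], [102, 93], [103, 93], [104, 94], [105, 95], [107, 96], [105, 95], [107, 96], [107, 97], [109, 98], [110, 99], [111, 100], [110, 100], [111, 102], [111, 100], [111, 100], [110, 100], [111, 101], [110, 100], [106, 89], [130, 61], [150, 45], [156, 46], [142, 55], [119, 88], [108, 101], [106, 99], [106, 98], [108, 100], [109, 101]]
push 13.072163930377396
```

View pics/z.png

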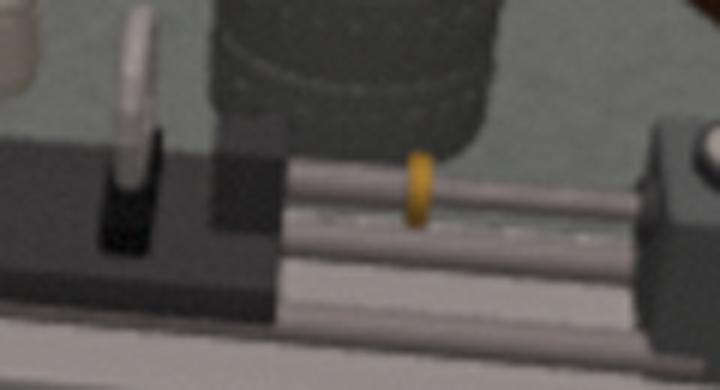

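The nose is touching the brass at (407,185), which has not moved. The push is about 13 N with the TCP stationary, so it is in contact but not driving. Now I'll release and lift.

play_rows:
  deltas:
    - [0, 0, 0, 0, 0, 0, -0.3]
    - [0, 0, 0, 0, 0, 0, 0]
    - [0, 0, 0, 0, 0, 0, 0.3]
    - [0, 0, 0, 0, 0, 0, 0.6]
    - [0, 0, 0, 0, 0, 0, 0.6]
    - [0, 0, 0, 0, 0, 0, 0.6]

```text
time_s: 8.38
eef_pos: [571.2, 57.2, 72.7]
ee_rot: [-0.0, 0.854, 0.52, -0.0]
force: [0.6, -0.7, 0.1]
grip_width: 0.801
```

```bash
python3 m.py
python3 - <<'E'
from h import *
c=cam("side"); cv2.imwrite("pics/y.png",cv2.resize(c["pixels"][130:290,190:440],None,fx=3,fy=3,interpolation=cv2.INTER_CUBIC)[...,::-1])
E
```

```text
tcp 1.985425989026305 push -0.815022327399769
[[35, 33], [55, 50], [90, 82], [103, 93], [103, 94], [104, 94], [105, 95], [106, 96], [106, 95], [107, 97], [108, 97], [109, 98], [110, 100], [111, 101], [110, 100], [111, 100], [110, 100], [111, 101], [111, 100], [112, 101], [110, 101], [106, 90], [131, 63], [149, 45], [155, 45], [142, 57], [119, 88], [109, 101], [107, 100], [106, 98], [108, 100], [109, 101]]
push 0.8971061702055763
```

View pics/y.png

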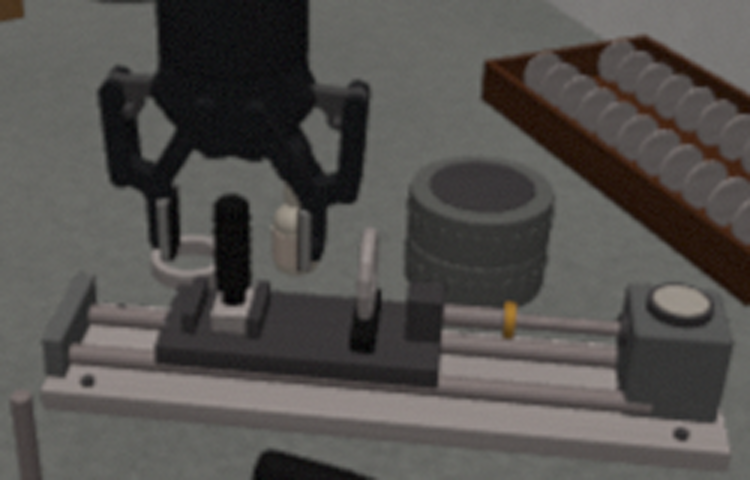

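The jaws stand clear of the knob at (232,200), its foot lies against the forward lug at (250,310), and the nose still touches the brass at (510,318). The image profile is unchanged, so I'll lift away.

play_rows:
  deltas:
    - [0, 0, 0.3, 0, 0, 0, 0.6]
    - [0, 0, 0.8, 0, 0, 0, 0.6]
    - [0, 0, 0.9, 0, 0, 0, 0.6]
    - [0, 0, 0.9, 0, 0, 0, 0.6]
    - [0, 0, 0.5, 0, 0, 0, 0.6]
    - [0, 0, 0, 0, 0, 0, 0.6]
    - [0, 0, 0, 0, 0, 0, 0.6]

```text
time_s: 9.07
eef_pos: [571.5, 57.2, 209.5]
ee_rot: [0.0, 0.854, 0.52, 0.001]
force: [0.2, -0.5, -0.6]
grip_width: 0.799
```

```bash
python3 m.py; python3 -c "
from h import *
c=cam('side'); o=dict(np.load('pics/side0.npz'))['pixels'].astype(int); d=abs(c['pixels'].astype(int)-o).max(-1)>40; d[:200]=0
v,u=np.nonzero(d); print(d.sum(),u.min(),u.max(),v.min(),v.max()); print(order.finish_job())"
```

```text
tcp 2.2037534423348113 push -0.386627381464959
[[33, 31], [53, 49], [87, 79], [99, 89], [99, 90], [100, 90], [101, 91], [102, 92], [103, 92], [103, 94], [103, 93], [105, 95], [106, 96], [107, 97], [107, 97], [107, 97], [107, 96], [108, 98], [107, 97], [108, 98], [107, 97], [103, 87], [127, 60], [145, 43], [150, 43], [138, 54], [115, 87], [105, 97], [104, 96], [103, 95], [104, 96], [106, 98]]
push 0.31105468941279585
3132 0 366 200 260
the job is handed in; nothing more can be done
None
```

The job is handed in, at about 9 s on the robot's clock. The nose rests against the plunger, which is still fully out, and the knob's play is taken up forward.

- **Drawing back:** I gripped the knob and drew the carriage back. The two cameras put the gap from nose to plunger at 29 to 34 mm, above the 25 mm asked for.
- **Coming forward:** I brought it forward in one direction only, ending in steps of about 0.1–0.2 mm. The guide alone took about 10 N. I stopped when the tool no longer advanced and the push had risen to about 13 N, below the 17 N that starts driving the plunger in.
- **Letting go:** I opened the jaws and lifted straight up.

**Last checks:**
- In the side view the nose touches the brass head. The head stayed in the same pixels throughout the approach, the release and the lift.
- After release, and before the lift, the knob's foot was against the forward lug.
- A side-view comparison with the start picture was too coarse to confirm the bystanders on its own. It covered only the lower part of the picture, and its changed area (columns 0–366, rows 200–260) takes in the arm, the carriage and the bystanders beside the bench. I saw nothing moved in the pictures I viewed.
- No check failed.

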